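Slide a scrap handset through the flap of the drop box

TASK

The dead blue handset lying on the loading shelf is scrap: with the fingertips, slide it along the shelf and in through the hanging green flap of the drop box, far enough that it goes down the chute into the catch bin, then draw the fingers back out so that the flap swings shut by itself. Only push the handset, never lift it; do not strike or lean on the box, and leave everything else on the bench where it is.

Things in the scene. Friction and masses are not known exactly. Their poses are not given: they have to be found in the camera images.
- handset: Dead rugged keypad phone, a solid block 116 mm long (its x), 54 mm wide (y), 24 mm thick (z), about 150 g; blue with black rubber ends, cracked screen and grey keys up. Origin: centre of its underside. It starts flat on the loading shelf, +x end towards the flap and clear of it, up to 35 mm off the middle line, turned up to 0.25 rad.
- dropbox: Grey sheet-metal scrap drop box, fixed. Origin on the bench under the middle of the flap line (the front wall is 4 mm thick, centred on it); its x points level through the flap into the box, away from the robot; z up. Front wall 240 mm wide, 204 mm high. A clear guard roofs x = 0 to 78 mm at z = 201 to 204 mm; then comes the open-topped catch bin (floor z = 6 mm, walls 100 mm high, to x = 296 mm).
- shelf (a point): Middle of the loading shelf's top, 120 mm above the bench, 95 mm before the flap line; axes as the box. Smooth steel, level, from 189 mm before the flap line up to it, 240 mm wide, with side lips 8 mm high along y = +/-118 mm; its front end, towards the robot, is open.
- inlet (a point): Middle of the opening's lower edge, at the flap line on the shelf's top (120 mm above the bench); axes as the box. Opening 85 mm wide between rounded jambs, 74 mm high. Shut fingers tilted 15 to 35 degrees from straight down, pointing down and into the box, can follow the handset some 5 to 8 mm past the flap line without touching the header.
- sill (a point): Middle of the sill's inner edge, 54 mm past the flap line, level with the shelf; axes as the box. Beyond it a slippery 50 degree chute goes down. The handset tips and slides down by itself once its middle is past this edge (its rear end then about at the flap line); pushing some 10 mm further makes sure. The chute's foot is at x = 166 mm in the box's frame.
- flap (a joint): Hanging green plastic flap (94 x 74 mm, 3 mm thick, 30 g) with two yellow stripes, hinged along its top edge 198 mm above the bench, 6 mm behind the flap line. Value in rad: 0 hangs shut against the inside of the front wall, grows as its lower edge is pushed into the box, at most 1.45. It swings freely (under 1 N opens it) and falls shut by its own weight.
- flux_jar: Blue jar, 50 mm across, 55 mm high, standing beside the drop box. Origin: centre of its base.
- dropper: Clear dropper bottle with white nozzle, 34 mm across, 92 mm high, standing beside the drop box. Origin: centre of its base.
- solvent: White solvent bottle with a steel cap, 54 mm across, 100 mm high, standing beside the drop box. Origin: centre of its base.
- red_shell: Empty red phone shell, 104 x 52 x 12 mm, lying beside the drop box. Origin: centre of its underside.
- screwdriver: Orange-handled screwdriver, 160 mm long, lying beside the drop box. Origin: middle, underside.
- multimeter: Grey multimeter, 170 x 85 x 36 mm, lying on the bench to the right. Origin: centre of its underside.
- open_phone: Opened phone with a green circuit board, 120 x 58 x 12 mm, lying on the bench to the left. Origin: centre of its underside.

How it is judged:
On the way, in this order (a step that is already met when the one before it is completed fails the run):
1. the handset, flat on the sill, has pushed the flap open (value of joint flap above 0.4 rad and x of handset in the frame of dropbox above -0.03 m and z of handset in the frame of dropbox above 0.11 m), for 0.1 s.
2. the handset is down in the catch bin (x of handset in the frame of dropbox between 0.085 and 0.295 m and y of handset in the frame of dropbox between -0.115 and 0.115 m and z of handset in the frame of dropbox below 0.08 m), for 0.2 s.
At the end, for the whole second after the job is handed in: The handset lies at rest in the catch bin or on the chute's foot (its underside's centre at least 85 mm behind the flap line and less than 80 mm above the bench) and the flap hangs shut (within 0.08 rad), still (all of step 2 and linear speed of handset below 0.03 m/s and value of joint flap below 0.08 rad and velocity of joint flap below 0.2 rad/s); the robot touches nothing.
It fails at once if the handset is lifted more than 12 mm off the shelf (height (world z) of handset above 0.132 m).
It fails at once if the arm strikes or leans on the drop box with more than 40 N (contact force between the arm and dropbox above 40 N).
It fails at once if the fingers strike or lean on the drop box with more than 40 N (contact force between the fingers and dropbox above 40 N).
It fails at once if another thing on the bench is moved more than 20 mm (distance of any of flux_jar, dropper, solvent, red_shell, screwdriver, multimeter, open_phone from where it was at the start of the episode above 0.02 m).
It fails at once if a standing bottle or jar is tipped over (angle between any of flux_jar, dropper, solvent's own z axis and vertical above 0.5 rad).
It also fails if it takes over 42 s, if anything falls off the work surface, if the arm or the gripper's body presses on something with over 40 N, if the wrist force passes 120 N, or if a joint passes its speed limit or range.

ROBOT

A 6-joint arm with a two-finger parallel gripper is mounted at the origin on the work surface. World frame = base frame: x ahead of the robot, y to its left, z up, the work surface at z = 0. Lengths are in m, angles in rad, forces in N, time in s.
With the tool pointing down it reaches from about 0.275 to 0.85 m from the base axis. Payload 19 kg.
Tool frame: the origin (TCP) lies between the finger pads; the fingertips stand ahead of it and the grasp point (between the pads) lies 6 mm ahead of it (manip.tcp_to_tips is the z of the fingertips in the tool frame, in m); z points along the fingers, y is the direction in which the jaws open and shut (so a half turn about z gives the same grasp; the last joint's range is limited). The gripper opens to 85 mm and grips with 20 to 120 N. Pads are 22 mm wide; open, the fingers measure 114 mm over their backs; the gripper's body (76 mm by 85 mm) begins 54 mm behind the grasp point. The pads swing forward as they close: fully open they stand 13 mm farther back than shut.
Start: joints at [-1.284, 0.15, 1.437, -0, 1.554, -0.134], TCP at [0.235, -0.525, 0.256] pointing down, gripper open.
Joint ranges: [-2.8, 2.8], [-0.68, 2.1], [0.12, 2.68], [-1.39, 4.53], [0.16, 2.79], [-2.81, 2.81]. Speed limits (rad/s): [1.89, 1.89, 2.22, 3.01, 3.01, 3.01].

INTERFACE

Orientations are given as a unit quaternion [w, x, y, z].
In Python, from workcell import manip gives the robot as it stands. The module is installed in compiled form; this text tells all that it offers. Calls block until the motion is done:
- manip.move_to(position, orientation): joint-space move of the TCP to a pose.
- manip.movel(position, ori=None, max_speed=0.15, guard=None): straight line of the TCP; ori=None keeps the orientation; max_speed is the mean speed in m/s. With guard (N) it stops when the force on the tool has changed by that much, and returns True; else False.
- manip.move_joints(angles): joint-space move.
- manip.ungrasp() and manip.grab(effort=None): open the fingers fully, or close them until they stop; effort is the grip in N (None keeps the last).
- manip.wait(seconds).
- manip.solve_ik(position, orientation): joint angles nearest the present ones, or None.
- manip.sense(): the state.
- manip.camera(name): name is "side" or "top"; returns a dict with "img" (480x640x3 uint8, red, green, blue), "range_z" (480x640 float32, m along the optical axis (not along the pixel's ray), 0 where there is no reading), "vertical_fov" (degrees; the focal length in pixels is half the picture's height over the tangent of half this angle, whatever the lens; pixels are square), "cx", "cy" (the principal point, pixels), "k1" (the pictures are not rectified: a ray, as slopes to the right and down, at radius r is drawn at 1 + k1 r^2 times it, then the intrinsics apply), "origin" and "rotation" of the camera in the world. Camera axes: x right, y up, looking along -z (the intrinsics and any distortion apply to the point x, -y, -z); pixel columns grow to the right and rows downward; lengths in m; the calibration is good to about 2 mm. A picture is of the moment at which its call begins.
A pose or a line that the arm cannot do raises manip.MotionError and nothing moves.
- manip.close_job(): hands the job in, once; it reports no verdict.
Trained networks look in the newest picture that a camera, given by its name, has taken for a name from the list of things; names that differ only in an ending like _2 or _b are one class to them, and where a whole thing is asked for, a point or a joint stands for the part that bears it (a point fixed in the world has none). Each returns a list of dicts, best first, with "confidence" (0 to 1); they miss things now and then, are a little off and sometimes report something else, mostly with a low value. They report only what shows in the picture. A call takes as long as a camera call.
- manip.recognise(target, camera): "bbox" ([centre column, centre row, width, height] in pixels, round what is visible of it).
- manip.regions_of(target, camera): "pixels" (480x640 bool, what is visible of it) and "bbox" ([centre column, centre row, width, height] in pixels, round what is visible of it).
The state is a dict: "time_s": time; "joint_pos": joint angles; "dq": joint speeds; "joint_efforts": joint torques, N m; "ee_pos": TCP position; "orientation": TCP orientation; "wrist_force": force on the tool from outside, world axes, zero at the start; "torque": the same for the moment, N m; "opening": opening from 0.0 (shut) to 1.0 (fully open).
Only numpy, scipy, OpenCV 4.12 (cv2) and the standard library are available. Lean on these libraries where they do the work, as an engineer would, in place of code of your own. Each camera call takes 0.05 s, during which the arm holds its last target.

## Working session

There is one attempt and no reset: what is moved stays moved. The work goes in short steps, each a Python script; the robot and the scene stay as the last script left them, time stands still between calls to the robot, and variables do not carry over. Pictures are saved under pics/ and viewed, and the job is handed in when it is done.

```bash
mkdir -p pics; cat > h.py <<'E'
import numpy as np, cv2
from workcell import manip
def shot(n,fn=None):
    c=manip.camera(n)
    if fn: cv2.imwrite('pics/'+fn,cv2.cvtColor(c['img'],cv2.COLOR_RGB2BGR))
    return c
def pts(c):
    """world xyz per pixel from depth (HxWx3)"""
    f=240/np.tan(np.radians(c['vertical_fov'])/2)
    K=np.array([[f,0,c['cx']],[0,f,c['cy']],[0,0,1]])
    v,u=np.mgrid[0:480,0:640].astype(np.float64)
    d=np.stack([(u-c['cx'])/f,(v-c['cy'])/f],-1)
    s=d.copy()
    for _ in range(20): s=d/(1+c['k1']*(s**2).sum(-1,keepdims=True))
    z=c['range_z'].astype(float)
    p=np.stack([s[...,0]*z,-s[...,1]*z,-z],-1)
    return p@np.array(c['rotation']).reshape(3,3).T+np.array(c['origin'])
E
python3 - <<'E'
from h import *
for n in('top','side'):
    c=shot(n,n+'1.png'); print(n,c['origin'],c['rotation'],c['vertical_fov'],c['k1'])
    np.savez(n+'1.npz',**c)
    P=pts(c)
    for t in('handset','dropbox','flap','multimeter','open_phone'):
        r=manip.regions_of(t,n)
        for k in r[:2]:
            m=k['pixels']&(c['range_z']>0); print(t,k['confidence'],k['bbox'],np.median(P[m],0).round(3) if m.any() else None)
        if r: np.save(f'{n}_{t}.npy',r[0]['pixels'])
s=manip.sense();print(s['time_s'],s['ee_pos'],s['orientation'],manip.tcp_to_tips,s['opening'])
E
```

```text
top [4.37995621e-01 4.49611627e-04 1.19513361e+00] [-0.70026459 -0.05123488  0.04909331  0.71034804] 57.20867539925 -0.08536956978992748Traceback (most recent call last):
  File "<stdin>", line 5, in <module>
  File "h.py", line 17, in pts
    return p@np.array(c['rotation']).reshape(3,3).T+np.array(c['origin'])
             ~~~~~~~~~~~~~~~~~~~~~~~~~~~~~~~^^^^^
ValueError: cannot reshape array of size 4 into shape (3,3)
```

Rotation is a quaternion [w,x,y,z].

```bash
python3 - <<'E'
s=open('h.py').read()
s=s.replace("np.array(c['rotation']).reshape(3,3).T","R.from_quat(np.roll(c['rotation'],-1)).as_matrix().T").replace("import numpy as np, cv2","import numpy as np, cv2\nfrom scipy.spatial.transform import Rotation as R")
open('h.py','w').write(s)
E
python3 - <<'E'
from h import *
for n in('top','side'):
    c=shot(n,n+'1.png'); print(n,c['origin'],c['rotation'],c['vertical_fov'],c['k1'])
    np.savez(n+'1.npz',**c)
    P=pts(c)
    for t in('handset','dropbox','flap','multimeter','open_phone'):
        r=manip.regions_of(t,n)
        for k in r[:2]:
            m=k['pixels']&(c['range_z']>0); print(t,k['confidence'],k['bbox'],np.median(P[m],0).round(3) if m.any() else None)
        if r: np.save(f'{n}_{t}.npy',r[0]['pixels'])
s=manip.sense();print(s['time_s'],s['ee_pos'],s['orientation'],manip.tcp_to_tips,s['opening'])
E
```

```text
top [4.37995621e-01 4.49611627e-04 1.19513361e+00] [-0.70026459 -0.05123488  0.04909331  0.71034804] 57.20867539925 -0.08536956978992748
handset 0.98 [306.9, 251.4, 27.3, 49.1] [ 0.554 -0.     0.144]
dropbox 0.92 [295.9, 197.4, 109.0, 190.8] [0.683 0.043 0.119]
flap 0.55 [294.8, 210.4, 33.5, 5.8] [0.657 0.034 0.146]
multimeter 0.91 [497.0, 307.4, 43.2, 68.4] [ 0.409 -0.495  0.037]
open_phone 0.57 [136.2, 309.8, 23.5, 46.0] [0.418 0.463 0.009]
side [0.27157162 1.21183997 0.89142839] [-0.11506689 -0.06145533  0.48368988  0.86546343] 48.87667316815306 0.00739237342138919
handset 0.72 [341.4, 251.1, 43.4, 21.2] [0.55  0.017 0.142]
dropbox 0.76 [281.6, 266.1, 189.6, 118.1] [0.685 0.123 0.093]
flap 0.67 [302.8, 243.1, 2.7, 22.1] [0.657 0.015 0.152]
multimeter 0.97 [412.8, 212.5, 52.7, 23.6] [ 0.405 -0.471  0.033]
open_phone 0.95 [350.6, 424.9, 59.4, 40.9] [0.415 0.474 0.008]
0.65 [ 0.23485518 -0.5248241   0.25628488] [-3.47148119e-05  9.77947983e-01  2.08848609e-01  1.72877310e-05] 0.025 0.9966454773936808
```

View pics/top1.png

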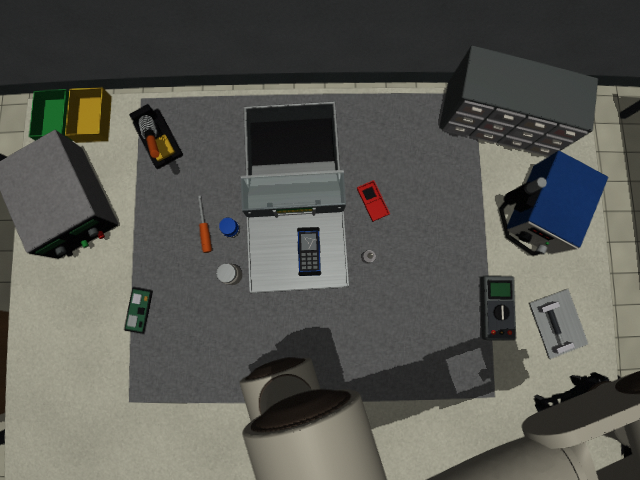

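View pics/side1.png

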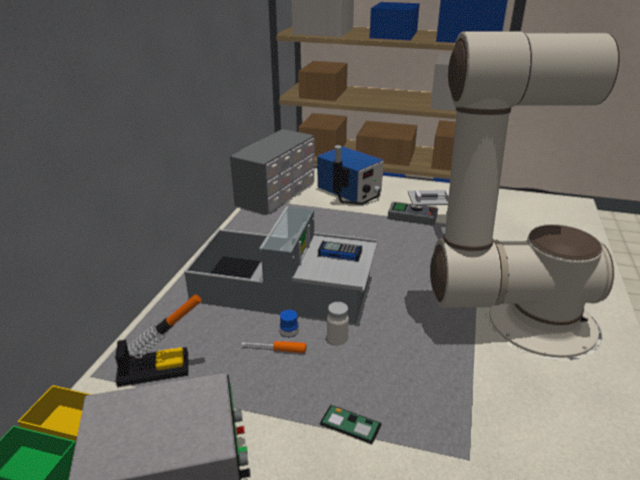

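The top view shows the shelf at columns 248–347 and rows 212–291, with the front wall and flap at about row 210. The handset is at (309, 251), right of the middle line and nearly straight. Next I fit the box and handset poses from the depth.

```bash
python3 - <<'E'
from h import *
for n in('top','side'):
    c=dict(np.load(n+'1.npz')); P=pts(c); ok=c['range_z']>0
    x,y,z=P[...,0],P[...,1],P[...,2]
    roi=ok&(x>0.4)&(x<1.0)&(abs(y-0.03)<0.17)
    sh=roi&(abs(z-0.12)<0.006)&(x<0.66)
    q=P[sh]; print(n,'shelf',sh.sum(),np.median(q[:,2]),q.min(0).round(3),q.max(0).round(3))
    print(' rect',cv2.minAreaRect((q[:,:2]*1000).astype(np.float32)))
    fw=roi&(z>0.19)&(z<.215); q=P[fw]
    print(' top',len(q),cv2.minAreaRect((q[:,:2]*1000).astype(np.float32)), np.median(q[:,2]))
    lip=roi&(z>0.124)&(z<.134)&(x<.64); 
    for sgn in(1,-1):
        q=P[lip&((y-.03)*sgn>.08)]
        if len(q)>5: print(' lip',sgn,len(q),np.polyfit(q[:,0]-.55,q[:,1],1),q[:,0].min(),q[:,0].max())
    h=np.load(f'{n}_handset.npy')&ok&(abs(z-.144)<.006); q=P[h]
    print(' handset',len(q),cv2.minAreaRect((q[:,:2]*1000).astype(np.float32)),q[:,:2].mean(0))
    print(' hpca',np.linalg.svd(q[:,:2]-q[:,:2].mean(0),full_matrices=False)[2][0])
    # colour-based handset (bluish)
c=dict(np.load('top1.npz'));P=pts(c)
im=cv2.resize(c['img'][90:300,235:365],None,fx=4.5,fy=2.8*4.5/2.8*.62,interpolation=cv2.INTER_CUBIC)
im=cv2.resize(c['img'][95:300,235:365],None,fx=2.9*1,fy=2.9,interpolation=cv2.INTER_CUBIC)
cv2.imwrite('pics/topcrop.png',im[...,::-1])
E
```

```text
top shelf 6256 0.11992331173399673 [ 0.46  -0.094  0.114] [0.659 0.152 0.126]
 rect ((560.9744873046875, 29.59111785888672), (194.66758728027344, 240.95045471191406), 2.514321804046631)
 top 3747 ((690.3786010742188, 35.083587646484375), (88.45993041992188, 240.6051025390625), 2.2876734733581543) 0.20381421139036338
 lip 1 151 [0.01294459 0.14433152] 0.4644800930607224 0.6395466471927906
 lip -1 151 [ 0.03847861 -0.08449761] 0.47333880201187845 0.638565809508798
 handset 997 ((556.6144409179688, 0.38957977294921875), (115.6596450805664, 50.99932098388672), 1.9659249782562256) [5.55480839e-01 1.38873056e-04]
 hpca [-0.99976241 -0.02179713]
side shelf 2803 0.11970360811912917 [ 0.459 -0.096  0.114] [0.659 0.159 0.126]
 rect ((563.54296875, 31.62786865234375), (200.50784301757812, 249.89151000976562), 2.356682777404785)
 top 1589 ((690.226318359375, 35.91661834716797), (88.37886810302734, 251.79837036132812), 2.2454941272735596) 0.20338294186983863
 lip 1 133 [0.04458954 0.14970166] 0.46362051423025574 0.6394991685635021
 lip -1 91 [ 0.05489953 -0.08615049] 0.47342747389769085 0.6394864218513641
 handset 436 ((553.4729614257812, 5.094938278198242), (111.25083923339844, 58.28995132446289), 2.3766379356384277) [0.55255392 0.00699873]
 hpca [-0.99942438 -0.03392497]
```

View pics/topcrop.png

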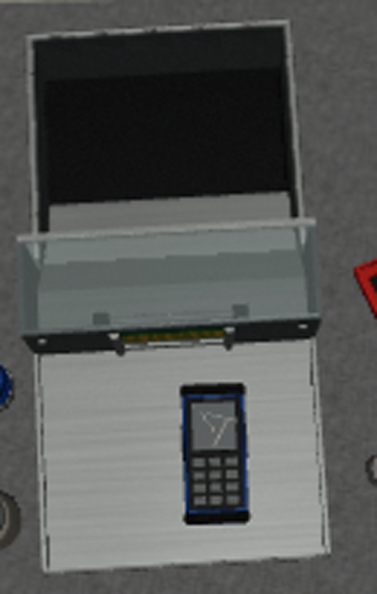

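```bash
cat >> h.py <<'E'
YAW=0.041; B=np.array([0.656,0.034,0.0]); RB=R.from_euler('z',YAW).as_matrix()
def W(p): return B+RB@np.array(p,float)
def Bx(p): return (np.asarray(p)-B)@RB
def ori(zb,yb,flip=False):
    zb=np.array(zb,float);yb=np.array(yb,float)
    if flip: yb=-yb
    M=RB@np.stack([np.cross(yb,zb),yb,zb],1)
    return np.roll(R.from_matrix(M).as_quat(),1)
t=np.radians(30)
ZP=(np.sin(t),0,-np.cos(t))
def handset(fn=None,n='top'):
    c=shot(n,fn);P=pts(c);r=manip.regions_of('handset',n)
    if not r: print('no handset');return
    q=P[r[0]['pixels']&(c['range_z']>0)]; q=Bx(q[abs(q[:,2]-.144)<.006])
    if len(q)<20: print('few',len(q));return
    print('handset box frame',r[0]['confidence'],len(q),cv2.minAreaRect((q[:,:2]*1000).astype(np.float32)),'mean',q.mean(0).round(4),'pca',np.linalg.svd(q[:,:2]-q[:,:2].mean(0),full_matrices=False)[2][0].round(3))
E
python3 - <<'E'
from h import *
for f in(0,1):
    o=ori((0,0,-1),(1,0,0),f)
    print(f,[np.round(manip.solve_ik(W(p),o),2) if manip.solve_ik(W(p),o) is not None else None for p in((-.101,-.084,.25),(-.101,-.084,.149),(-.101,-.038,.149))])
    o=ori(ZP,(0,1,0),f)
    print(f,[np.round(manip.solve_ik(W(p),o),2) if manip.solve_ik(W(p),o) is not None else None for p in((-.215,0,.25),(-.2,0,.15),(-.014,0,.15))])
E
```

```text
0 [array([-0.23,  0.12,  1.48, -0.  ,  1.54, -0.27]), array([-0.23,  0.18,  1.62, -0.  ,  1.34, -0.27]), array([-0.15,  0.17,  1.63, -0.  ,  1.34, -0.19])]
0 [array([-0.2 , -0.47,  2.06,  0.14,  1.05, -1.85]), array([-0.19, -0.35,  2.19,  0.16,  0.79, -1.88]), array([-0.1 ,  0.08,  1.82,  0.11,  0.72, -1.77])]
1 [None, None, None]
1 [array([-0.2 , -0.47,  2.06,  0.14,  1.05,  1.29]), array([-0.19, -0.35,  2.19,  0.16,  0.79,  1.26]), array([-0.1 ,  0.08,  1.82,  0.11,  0.72,  1.37])]
```

```bash
python3 - <<'E'
from h import *
o=ori((0,0,-1),(1,0,0))
manip.move_to(W((-.101,-.084,.25)),o)
print(manip.sense()['time_s'])
print('g',manip.movel(W((-.101,-.084,.149)),o,0.12,guard=8))
s=manip.sense();print(s['time_s'],Bx(s['ee_pos']),s['wrist_force'])
shot('top','top2.png');c=shot('side','side2.png')
im=cv2.resize(c['img'][180:330,240:440],None,fx=3.9,fy=3.9,interpolation=cv2.INTER_CUBIC)
cv2.imwrite('pics/side2c.png',im[...,::-1])
E
```

```text
2.7083
g False
3.7 [-0.10064678 -0.08411877  0.14979516] [-0.14462239  0.05828185  0.84099066]
```

View pics/side2c.png

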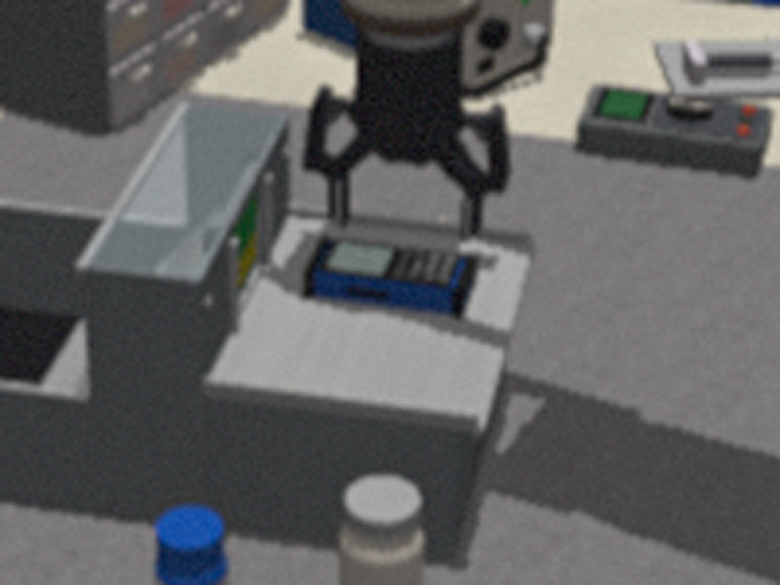

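The fingers stand beyond the handset on its right. Before pushing I check the tip height from the depth.

```bash
python3 - <<'E'
from h import *
c=shot('side');P=Bx(pts(c))
x,y,z=[P[...,i] for i in range(3)]
m=(c['range_z']>0)&(abs(y+.084)<.02)&(z>.125)&(z<.2)&(x>-.18)&(x<-.03)
v,u=np.nonzero(m)
for a,b in((-.18,-.1),(-.1,-.03)):
    k=m&(x>a)&(x<b)
    q=P[k]; i=np.argsort(q[:,2])[:8]; print(len(q),q[i].round(3).tolist()); print(q[q[:,2]<.17].min(0),q[q[:,2]<.17].max(0))
E
```

```text
167 [[-0.143, -0.078, 0.138], [-0.149, -0.077, 0.139], [-0.146, -0.076, 0.14], [-0.149, -0.077, 0.142], [-0.143, -0.076, 0.143], [-0.151, -0.081, 0.144], [-0.147, -0.073, 0.145], [-0.143, -0.076, 0.146]]
[-0.15656045 -0.08696677  0.13811651] [-0.14199912 -0.06529626  0.16928271]
152 [[-0.056, -0.092, 0.138], [-0.056, -0.079, 0.139], [-0.056, -0.092, 0.141], [-0.053, -0.069, 0.144], [-0.056, -0.093, 0.145], [-0.055, -0.074, 0.145], [-0.057, -0.074, 0.145], [-0.056, -0.067, 0.146]]
[-0.05829785 -0.09278035  0.13834054] [-0.04368075 -0.0671706   0.16976641]
```

```bash
python3 - <<'E'
from h import *
print(manip.movel(W((-.101,-.084,.1395)),None,0.1,guard=8))
print(manip.movel(W((-.101,-.041,.1395)),None,0.05,guard=15))
s=manip.sense();print(s['time_s'],Bx(s['ee_pos']),s['wrist_force'])
handset('top3.png','side')
print(manip.movel(W((-.101,-.060,.1395)),None,0.12,guard=15))
print(manip.movel(W((-.215,-.060,.25)),None,0.2,guard=15))
handset('top4.png'); print(manip.sense()['time_s'])
E
```

```text
False
False
5.1083 [-0.10101988 -0.04112909  0.13943527] [-0.31161913 -0.70545895 -0.79310348]
no handset
False
False
handset box frame 0.61 105 ((-34.54426574707031, 1.196380615234375), (236.15284729003906, 75.15489959716797), 86.04757690429688) mean [-0.0057 -0.0008  0.1441] pca [0.002 1.   ]
6.5583
```

View pics/top4.png

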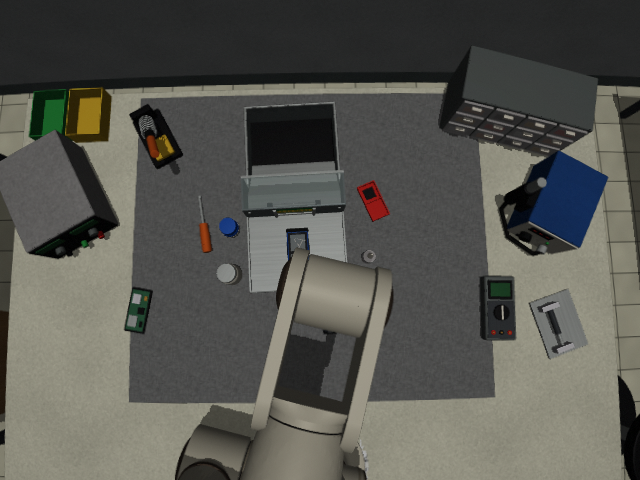

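In the top view the handset has moved, with its front end at columns 287–310 and row 230, near the opening's middle. The arm hides the rest, so I check with depth from both cameras.

```bash
python3 - <<'E'
from h import *
for n in('top','side'):
    c=shot(n,n+'5.png');P=Bx(pts(c));x,y,z=[P[...,i] for i in range(3)]
    m=(c['range_z']>0)&(abs(z-.144)<.005)&(x>-.185)&(x<-.02)&(abs(y)<.09)
    q=P[m]; print(n,len(q),cv2.minAreaRect((q[:,:2]*1000).astype(np.float32)),np.percentile(q[:,:2],[2,50,98],axis=0).round(4).tolist())
    f=np.linalg.svd(q[:,:2]-q[:,:2].mean(0),full_matrices=False)[2][0]; print(f)
    im=cv2.resize(c['img'][180:330,240:440],None,fx=3.9,fy=3.9,interpolation=cv2.INTER_CUBIC)
    cv2.imwrite(f'pics/{n}5c.png',im[...,::-1])
E
```

```text
top 478 ((-80.99628448486328, -3.7333908081054688), (75.13935089111328, 51.894474029541016), 0.46441566944122314) [[-0.111, -0.0284], [-0.0718, -0.0013], [-0.0445, 0.0211]]
[-0.87996216  0.47504378]
side 462 ((-101.45985412597656, -0.25011444091796875), (115.94700622558594, 59.18470001220703), 0.5081914067268372) [[-0.1572, -0.0248], [-0.102, 0.003], [-0.0465, 0.0268]]
[-0.99998042 -0.00625783]
```

View pics/side5c.png

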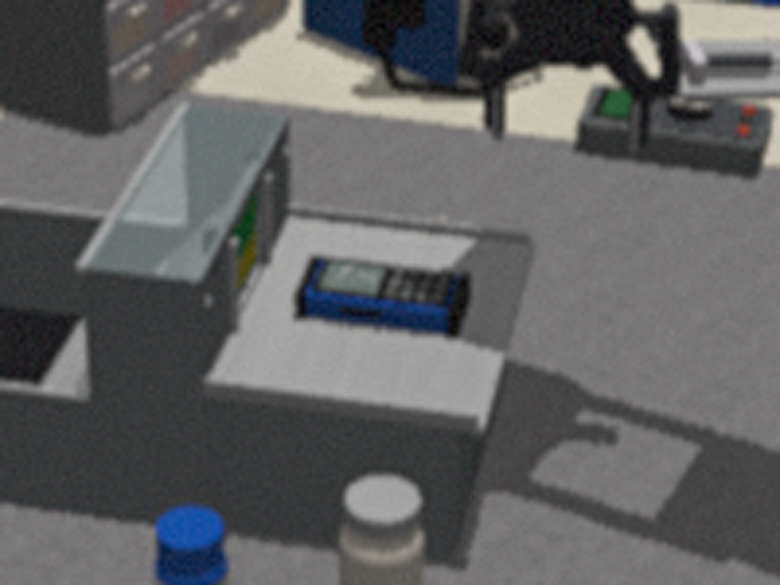

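```bash
python3 - <<'E'
from h import *
manip.grab(20)
print(manip.tcp_to_tips,manip.sense()['opening'],manip.sense()['time_s'])
o=ori(ZP,(0,1,0),min((0,1),key=lambda f:np.abs(manip.solve_ik(W((-.24,-.002,.22)),ori(ZP,(0,1,0),f))-manip.sense()['joint_pos']).max()))
manip.move_to(W((-.24,-.002,.22)),o)
print(manip.movel(W((-.215,-.002,.152)),o,.12,guard=8))
print(manip.movel(W((-.110,-.002,.152)),o,.07,guard=12))
s=manip.sense();print(s['time_s'],Bx(s['ee_pos']),s['wrist_force'],s['orientation'])
for n in('top','side'):
    c=shot(n,n+'6.png');P=Bx(pts(c));x,y,z=[P[...,i] for i in range(3)]
    m=(c['range_z']>0)&(abs(z-.144)<.004)&(x>-.1)&(x<-.012)&(abs(y)<.06)
    q=P[m]; print(n,len(q),cv2.minAreaRect((q[:,:2]*1000).astype(np.float32)))
    im=cv2.resize(c['img'][180:330,240:440],None,fx=3.9,fy=3.9,interpolation=cv2.INTER_CUBIC)
    cv2.imwrite(f'pics/{n}6c.png',im[...,::-1])
E
```

```text
0.025 -0.0003152774781558914 7.425
False
False
11.2583 [-0.110133   -0.00203151  0.15217272] [ 0.16382208 -1.08754922  0.17996478] [-0.0052595   0.96567653  0.0197761   0.2589403 ]
top 639 ((-55.54861068725586, -3.8581886291503906), (86.6096420288086, 51.37590026855469), 0.19889579713344574)
side 301 ((-55.85173797607422, 0.40572547912597656), (55.82693099975586, 86.0630874633789), 88.73335266113281)
```

View pics/side6c.png

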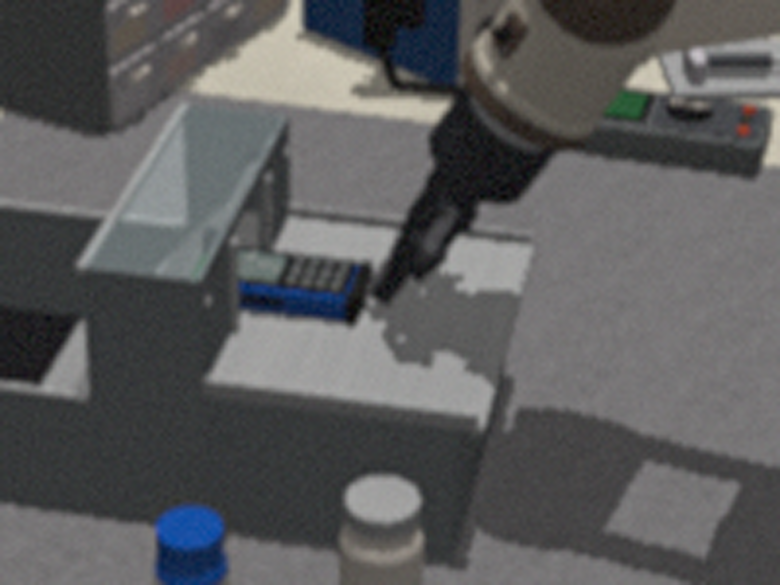

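View pics/top6c.png

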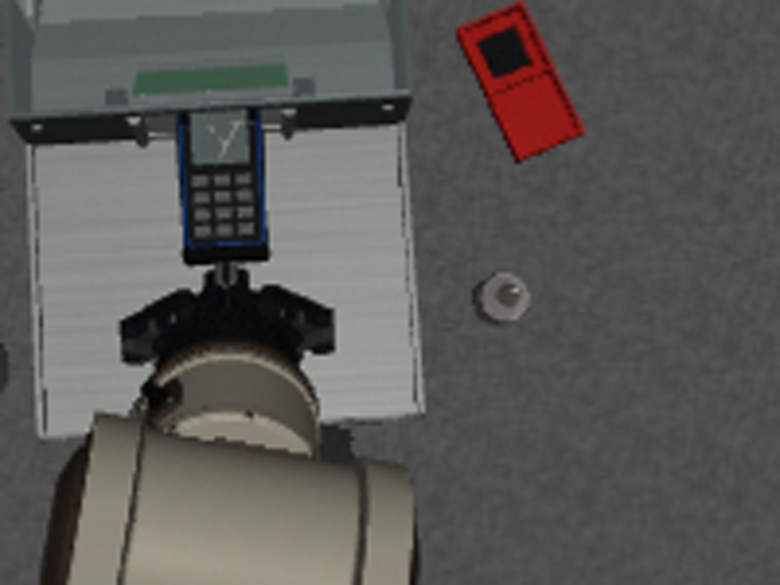

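The top view shows the handset going straight in between the jambs, with the fingers behind the middle of its rear end and the flap opening. I keep pushing in stages.

```bash
python3 - <<'E'
from h import *
print(manip.movel(W((-.032,-.002,.152)),None,.06,guard=12))
s=manip.sense();print(s['time_s'],Bx(s['ee_pos']),s['wrist_force'])
for n in('top','side'):
    c=shot(n,n+'7.png')
    P=Bx(pts(c)); np.save(n+'7P.npy',P)
    im=cv2.resize(c['img'][180:330,240:440],None,fx=3.9,fy=3.9,interpolation=cv2.INTER_CUBIC)
    cv2.imwrite(f'pics/{n}7c.png',im[...,::-1])
E
```

```text
False
12.8083 [-0.03217928 -0.00200899  0.15208936] [-0.24267101 -0.27981855 -0.51956702]
```

View pics/side7c.png

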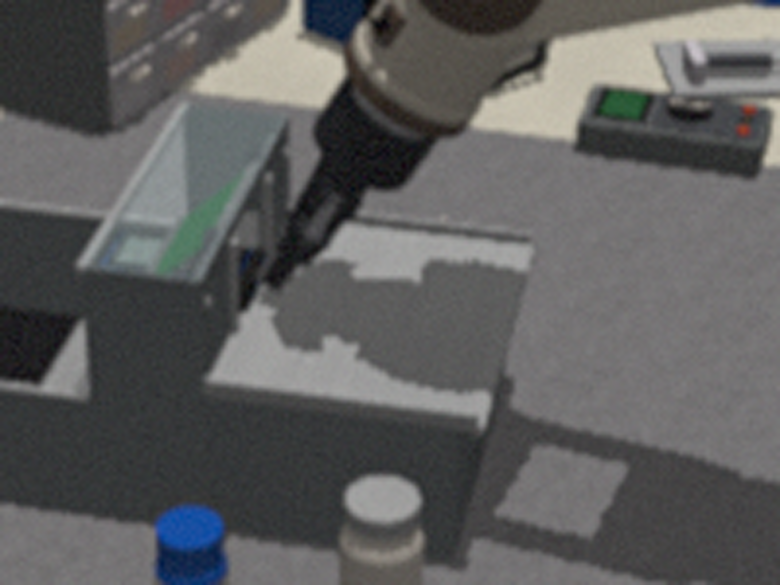

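View pics/top7c.png

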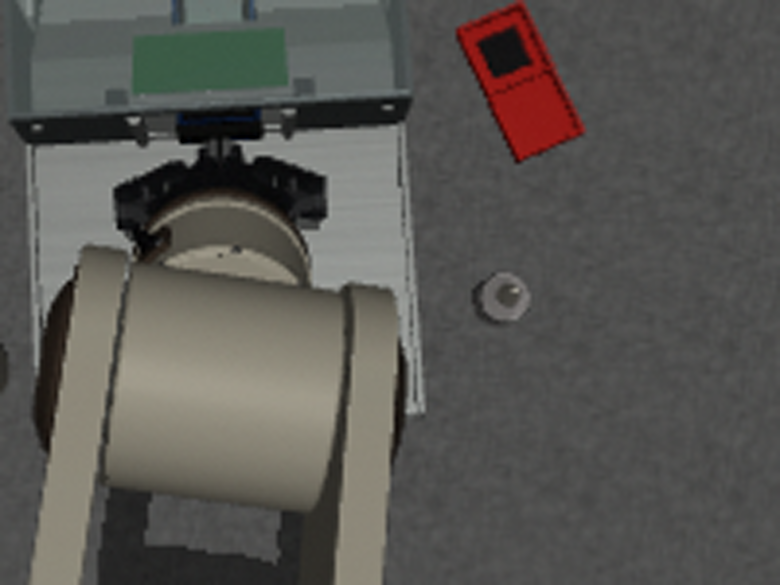

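Both views show the handset through the flap, straight, with its rear end about 10–13 mm before the flap line. Now the last push.

```bash
python3 - <<'E'
from h import *
print(manip.movel(W((-.013,-.002,.152)),None,.06,guard=12))
s=manip.sense();print(s['time_s'],Bx(s['ee_pos']),s['wrist_force'])
manip.wait(.3)
for n in('top','side'):
    c=shot(n,n+'8.png')
    im=cv2.resize(c['img'][100:300,220:420],None,fx=2.95,fy=2.95,interpolation=cv2.INTER_CUBIC)
    cv2.imwrite(f'pics/{n}8c.png',im[...,::-1])
E
```

```text
False
13.375 [-0.01283693 -0.00195821  0.15165202] [-0.88485237  0.02619778 -0.22298381]
```

View pics/side8c.png

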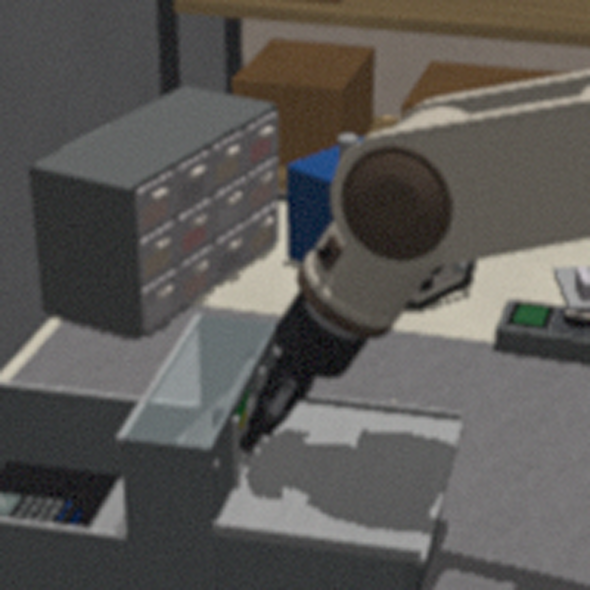

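View pics/top8c.png

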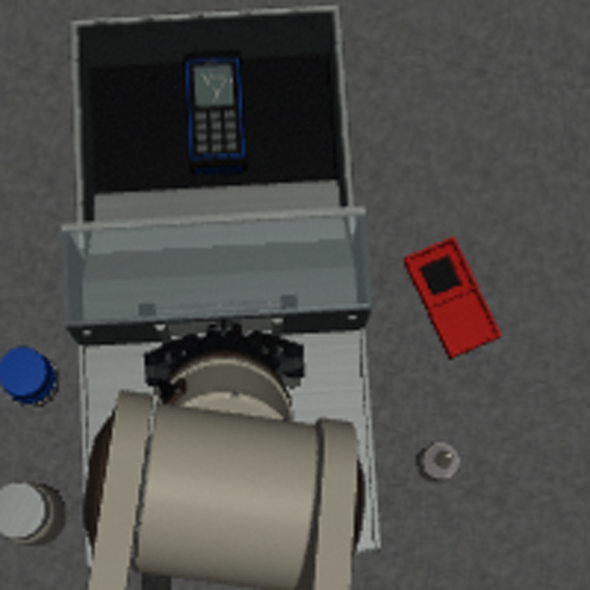

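The handset has gone down and lies in the catch bin (top crop, about (215, 110)). I draw the fingers back and check again.

```bash
python3 - <<'E'
from h import *
print(manip.movel(W((-.12,-.002,.155)),None,.12))
print(manip.movel(W((-.22,-.002,.25)),None,.2))
manip.wait(1.0)
for n in('top','side'):
    c=shot(n,n+'9.png');P=Bx(pts(c))
    r=manip.regions_of('handset',n)
    for k in r[:1]:
        q=P[k['pixels']&(c['range_z']>0)];print(n,'handset',k['confidence'],np.median(q,0).round(3))
    r=manip.regions_of('flap',n)
    for k in r[:1]:
        q=P[k['pixels']&(c['range_z']>0)];print(n,'flap',k['confidence'],np.percentile(q,[10,50,90],axis=0).round(3).tolist())
    im=cv2.resize(c['img'][100:340,220:420],None,fx=2.5,fy=2.5,interpolation=cv2.INTER_CUBIC)
    cv2.imwrite(f'pics/{n}9c.png',im[...,::-1])
s=manip.sense();print(s['time_s'],s['wrist_force'],Bx(s['ee_pos']))
E
```

```text
False
False
top handset 0.83 [ 0.23  -0.003  0.03 ]
top flap 0.7 [[-0.065, 0.24, 0.014], [-0.029, 0.25, 0.022], [0.045, 0.26, 0.026]]
side handset 0.65 [ 0.227 -0.003  0.03 ]
side flap 0.56 [[-0.0, -0.04, 0.135], [0.001, -0.019, 0.153], [0.002, 0.002, 0.174]]
16.9583 [-0.46173391 -0.55402757 -0.21636316] [-0.22001353 -0.00197998  0.2499848 ]
```

View pics/side9c.png

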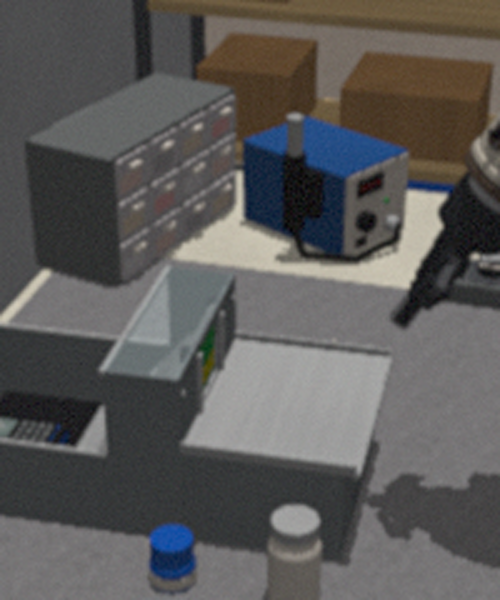

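View pics/top9c.png

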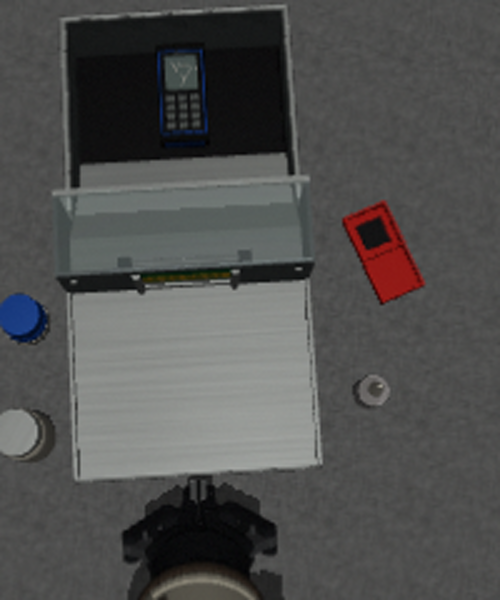

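The flap hangs shut (side depth puts it at x ≈ 0 over its height), the handset lies in the bin, and the fingers are clear.

```bash
python3 -c "
from h import *
manip.close_job()"
```

```text
the job is handed in; nothing more can be done
```

The handset is in the catch bin and the flap hangs shut. I handed the job in at about 17 s of the 42 s allowed.

**What I did:** I slid the handset about 28 mm sideways to the middle line with the open fingertips. Then I shut the fingers, tilted them 30°, and pushed it through the flap until it went down the chute. I drew the fingers back out along the shelf and clear of the box.

**Last checks:**
- **Handset:** both cameras put it at about x = 0.23 m, y = -0.003 m in the box frame, with its top near z = 0.03 m, so it is flat in the bin.
- **Flap:** the side camera's depth shows it hanging vertical at the wall.
- **Forces:** none of the guarded moves stopped early (8–15 N). Wrist forces read about 1 N after each stage. The final withdrawal had no guard.
- **Other things:** the jar, bottles and red shell beside the box look undisturbed in the last pictures. I did not measure their positions.

**Checks that failed or disagreed:**
- **Flap:** the last flap detection in the top view was wrong, landing on something well off the box, so I used the side view and the pictures instead.
- **Handset:** during the sideways push, two handset detections failed because the arm was in the way, so I repeated the measurement directly from depth.

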